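# Lock the blank into the luthier's clamping jig

### The arm

A 6-joint arm with a two-finger parallel gripper is mounted at the origin on the work surface. World frame = base frame: x ahead of the robot, y to its left, z up, the work surface at z = 0. Lengths are in m, angles in degrees, forces in N, time in s.
With the tool pointing down it reaches from about 0.375 to 0.9 m from the base axis. Payload 3.1 kg.
Tool frame: the origin (TCP) lies at the very end of the fingers, on their centre line; the grasp point (between the pads) lies 19 mm behind it; z points along the fingers, y is the direction in which the jaws open and shut (so a half turn about z gives the same grasp; the last joint's range is limited). The gripper opens to 87 mm and grips with 3 to 60 N. Pads are 19 mm wide; open, the fingers measure 117 mm over their backs; the gripper's body (75 mm by 190 mm) begins 51 mm behind the grasp point.
Start: joints at [59.33, 30.224, 82.088, -0, 67.689, -10.227], TCP at [0.218, 0.586, 0.223] pointing down, gripper open.
Joint ranges: [-176.69, 176.69], [-43.24, 126.21], [12.49, 139.97], [-82, 262], [0, 151.66], [-163.58, 163.58]. Speed limits (degrees/s): [159.86, 159.86, 180, 180, 180, 180].

### API

Orientations are given as a 3x3 rotation matrix whose columns are the frame's x, y, z axes.
In Python, from rig import readout, capture, camera_model, bot, spot_in, regions_of gives the robot as it stands.
- The arm moves only by the tool send_rows, never from a script. Its argument "moves" is a list that holds one entry, the list of rows, each a list of 7 numbers: the turn, a rotation vector about the tool's x, y, z in degrees, then the shift along the tool's x, y, z in cm, then the opening, from -1 (shut) to 1 (fully open). A call has exactly 5 rows; each row shifts and turns the commanded pose from where the row before left it, along the tool's axes as they then stand; what a row does not reach is not made up. A row lasts 1/10 s, in which the tool goes at most 50 mm and 8.59 degrees, less where a joint would pass 70% of its speed; a pose out of reach is approached as far as the arm can. A call with a gripper value outside its range is refused whole. The fingers move at their own pace and stop on an object; the grip force is fixed at half the most. Time passes only in rows, so rows that do not move let the fingers close, or fill a call up. It gives the time, the measured TCP pose, the force and the opening at its end, in the units of the state.
- readout.read_state(): the state, without advancing time (a new reading comes with each control period).
- capture(name): name is "side" or "top" or "wrist"; returns the picture (400x640x3 uint8, blue, green, red); there is no depth.
- camera_model(name): a dict with "camera_matrix" (3x3 intrinsics, pixels), "k1" (the pictures are not rectified: a ray, as slopes to the right and down, at radius r is drawn at 1 + k1 r^2 times it, then the intrinsics apply), "pose" (4x4, takes a point from camera to world coordinates). Camera axes: x right, y up, looking along -z (the intrinsics and any distortion apply to the point x, -y, -z); pixel columns grow to the right and rows downward; lengths in m; the calibration is good to about 2 mm. A picture is of the moment at which its call begins: read the wrist's pose just before it. camera_model takes no time and is no camera call; for the wrist camera it gives the pose at the moment of the call.
- bot.hand_in(): hands the job in, once; it reports no verdict.
Trained networks look in the newest picture that a camera, given by its name, has taken for a name from the list of things; names that differ only in an ending like _2 or _b are one class to them, and where a whole thing is asked for, a point or a joint stands for the part that bears it (a point fixed in the world has none). Each returns a list of dicts, best first, with "p" (0 to 1); they miss things now and then, are a little off and sometimes report something else, mostly with a low value. They report only what shows in the picture. A call takes as long as a camera call. They do not tell look-alikes from the thing itself.
- spot_in(camera, thing): "location" ([x, y, z] in m, in world coordinates, good to about 4 mm: the middle of the surface that is visible of it).
- regions_of(camera, thing): "mask" (400x640 bool, what is visible of it).
The state is a dict: "time_s": time; "joint_positions": joint angles; "qvel": joint speeds; "tau": joint torques, N m; "position": TCP position; "tcp_rot": TCP orientation; "force": force on the tool from outside, world axes, zero at the start; "moment": the same for the moment, N m; "opening": opening from 0.0 (shut) to 1.0 (fully open).
Only numpy, scipy, OpenCV 4.12 (cv2) and the standard library are available. Lean on these libraries where they do the work, as an engineer would, in place of code of your own. Each camera call takes 0.05 s, during which the arm holds its last target. There are 200 camera calls.

### The job

Close the jaw of the bench clamping jig and lock it: with the fingertips push the upright knob along the long leg of its L-shaped slot to the corner (it drives the jaw up to the wooden blank), then push it sideways along the short leg to the very end. Only push the knob from outside, never take it between the fingers or lift it, and leave all the other things on the jig and the bench where they lie. Finish clear of everything.

Things in the scene. Friction and masses are not known exactly. Their poses are not given: they have to be found in the camera images.
- jig: Clamping jig fixed to the bench: dark base 317 x 170 x 5 mm, on it a plywood cover (x -45 to 145, y -45 to 105 mm; top 24.5 mm above the bench) with an L-shaped slot 22 mm wide. Origin at bench level under the slot's start; the long leg runs along the jig's +x, the short leg from its far end along +y. End stop at x 238 to 256 mm, 40 mm high. Jig turned up to 0.5 rad either way from the world's x.
- slot_start (a point): where the knob's axis stands at the near end of the slot's long leg; on the cover's top surface
- slot_corner (a point): where the knob's axis stands at the corner of the slot, 95 mm along the jig's x from slot_start; on the cover's top surface. The knob has 2 mm play all round in the slot.
- slot_end (a point): where the knob's axis stands at the end of the short leg, 55 mm along the jig's +y from slot_corner; on the cover's top surface. The slot lets the knob go 2 mm farther.
- knob (a point): middle of the upright round dark wooden knob, 28 mm in diameter, 30 to 70 mm above the bench (this point at 50). Its 18 mm steel pin rides in the slot; a disc under the cover keeps it upright and captive. Knob and pin weigh about 0.25 kg, are waxed, slide at 1 to 3 N and stay where left. It starts up to 30 mm along the long leg from slot_start.
- jaw (a joint): travel of the sliding jaw along the jig's +x in m: 0 open, 0.024 closed up to the blank; starts at 0 to 0.008. Driven by the pin's disc under the cover over the last part of the long leg, against about 1 N of friction; it stays where it is left. It reads 0.019 to 0.024 once the pin is in the short leg.
- jaw_face (a point): middle of the top edge of the jaw's front: a wooden bar 110 mm across, 20 mm thick, 40 mm high above the bench, just beyond the cover's far edge, facing the blank
- blank: bystander: loose light-wood blank 40 x 110 x 28 mm lying on the jig's base between jaw and end stop; origin under its centre
- wedge: bystander: small loose wooden wedge block 44 x 24 x 16 mm lying on the cover, inside the L; origin under its centre
- plane: bystander: wooden hand plane 140 x 48 mm, iron to 75 mm high, on the bench on the jig's -y side; origin under its centre
- mallet: bystander: wooden mallet lying on the bench on the jig's +y side, head 50 mm high; its length of 195 mm along its x; origin in the handle's line at bench level
- chisel: bystander: chisel 196 mm long lying on the bench beyond the plane, about 26 mm high; origin near its middle at bench level
- jar: bystander: amber glass jar, 60 mm in diameter, 70 mm high, on the bench on the jig's -y side; origin under its centre
- offcut: bystander: wood offcut 90 x 35 x 20 mm on the bench on the jig's +y side; origin under its centre
- pin: the loose steel pin that carries the knob: its origin is at the middle of the underside of the hidden disc (56 mm in diameter, 10 mm thick), 45 mm below the knob's middle; its z axis points up along the knob
Not all that is in view belongs to the job. Leave any blue or red look-alike of the pin alone.

How it is judged:
By the outcome, as a careful person would: the job done as asked, in the order asked, and still so for the second after the job is handed in, with the robot touching nothing.
It also fails if it takes over 42 s, if anything falls off the work surface, if the arm or the gripper's body presses on something with over 40 N, if the wrist force passes 120 N, or if a joint passes its speed limit or range.

## Working session

There is one attempt and no reset: what is moved stays moved. The work goes in short steps, Python scripts to look and compute and a tool call to move; the robot and the scene stay as the last step left them, time stands still between calls to the robot, and variables do not carry over. Pictures are saved under pics/ and viewed, about 8 in all and at most 12, crops included, and the job is handed in when it is done.

Besides the shell and the picture viewer there is one more tool, called after "Emit:" as name([rows], argument=value, ...), one row to a line, values as JSON. send_rows: Moves the arm, as the interface text tells. Its arguments: {"type":"object","properties":{"moves":{"type":"array","items":{"type":"array","items":{"type":"array","items":{"type":"number"}}}}},"required":["moves"]}

```bash
ls; mkdir -p pics; cat > h.py <<'E'
import numpy as np, cv2
from rig import readout, capture, camera_model, bot, spot_in, regions_of
def ray(cam,u,v,m=None):
    m=m or camera_model(cam);K=np.array(m["camera_matrix"]);k=m["k1"];T=np.array(m["pose"])
    p=cv2.undistortPoints(np.array([[[u,v]]],float),K,np.array([k,0,0,0.]))[0,0]
    return T[:3,3],T[:3,:3]@np.array([p[0],-p[1],-1])
def at_z(cam,u,v,z,m=None):
    o,d=ray(cam,u,v,m);return o+d*(z-o[2])/d[2]
def proj(cam,P,m=None):
    m=m or camera_model(cam);K=np.array(m["camera_matrix"]);k=m["k1"];T=np.array(m["pose"])
    c=(np.asarray(P)-T[:3,3])@T[:3,:3];s=np.array([c[0],-c[1]])/-c[2];s=s*(1+k*(s@s))
    return K[:2,:2]@s+K[:2,2]
E
python3 - <<'E'
from h import *
s=readout.read_state();print(s)
for c in("top","side"):
    im=capture(c);cv2.imwrite(f"pics/{c}0.png",im)
    for t in("jig","knob","jaw_face","blank","wedge","plane","mallet","jar","offcut","pin"):
        print(c,t,[(np.round(x["location"],3).tolist(),round(x["p"],2)) for x in spot_in(c,t)][:3])
print(readout.read_state()["time_s"])
E
```

```text
pics
{'time_s': 0.0, 'joint_positions': array([ 5.93305559e+01,  3.02786019e+01,  8.21601433e+01, -2.10154266e-03,
        6.76891371e+01, -1.02265332e+01]), 'qvel': array([-0.053512  ,  0.0458673 , -0.00165106,  0.00116258,  0.00805959,
       -0.07288731]), 'tau': array([-1.10899378e-03, -4.40033019e+01, -1.76596302e+01,  6.33506547e-02,
        5.79342199e-02, -1.77093789e-04]), 'position': array([0.21787123, 0.58497392, 0.2215547 ]), 'tcp_rot': array([[-9.37025344e-01,  3.49259610e-01, -1.10930299e-03],
       [ 3.49261183e-01,  9.37023412e-01, -1.93707511e-03],
       [ 3.62900779e-04, -2.20252495e-03, -9.99997509e-01]]), 'force': array([ 0.22433587, -0.63517669, -0.19194045]), 'moment': array([-0.00850141,  0.00177091,  0.05312653]), 'opening': 0.9991437372377975}
top jig [([0.641, -0.016, 0.024], 0.64)]
top knob [([0.39, 0.164, 0.008], 0.89), ([0.394, 0.007, 0.009], 0.63), ([0.373, -0.075, 0.008], 0.63)]
top jaw_face [([0.711, -0.037, 0.037], 0.76)]
top blank [([0.758, -0.061, 0.032], 0.89), ([0.712, 0.134, 0.049], 0.49)]
top wedge [([0.569, 0.047, 0.044], 0.7), ([0.644, -0.01
[... 329 characters left out ...]
0.08, 0.012], 0.64), ([0.387, 0.167, 0.011], 0.62), ([0.56, -0.028, 0.06], 0.55)]
side jig [([0.642, 0.002, 0.018], 0.89), ([0.571, 0.055, 0.04], 0.53)]
side knob [([0.392, 0.021, 0.012], 0.83), ([0.568, -0.022, 0.05], 0.78), ([0.392, 0.179, 0.009], 0.73)]
side jaw_face []
side blank [([0.761, -0.045, 0.034], 0.57)]
side wedge [([0.572, 0.053, 0.041], 0.51)]
side plane [([0.57, -0.162, 0.027], 0.71)]
side mallet [([0.714, 0.142, 0.037], 0.72)]
side jar [([0.698, -0.21, 0.044], 0.82), ([0.712, 0.143, 0.034], 0.51), ([0.64, 0.004, 0.018], 0.42)]
side offcut [([0.503, 0.156, 0.023], 0.63)]
side pin [([0.379, -0.073, 0.03], 0.83), ([0.396, 0.017, 0.012], 0.68), ([0.392, 0.175, 0.009], 0.57)]
1.1
```

View pics/top0.png

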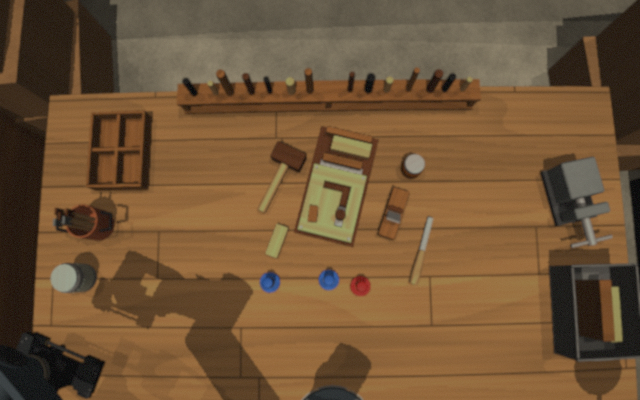

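View pics/side0.png

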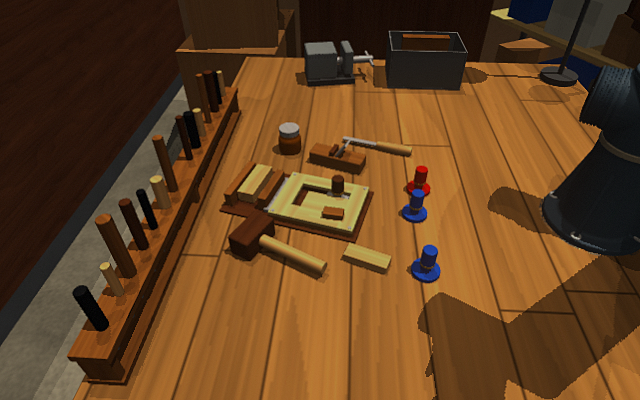

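The top view shows the jig around px (340,185), turned a little to -y, with the knob at about (340,213) and blue and red look-alikes near (270–360,280). I'll zoom in on the jig and outline it.

```bash
python3 - <<'E'
from h import *
im=cv2.imread("pics/top0.png");c=im[115:255,255:430]
cv2.imwrite("pics/c.png",cv2.resize(c,None,fx=4.2,fy=4.2,interpolation=cv2.INTER_CUBIC))
print(np.array(camera_model("top")["pose"]).round(3),camera_model("top")["camera_matrix"],np.array(camera_model("wrist")["pose"]).round(3))
for cam in("top","side"):
  capture(cam)
  for t in("knob","jaw_face","blank"):
    for r in regions_of(cam,t)[:4]:
      m=np.ascontiguousarray(r["mask"],dtype=np.uint8);ys,xs=np.nonzero(m)
      if len(xs): print(cam,t,round(r["p"],2),len(xs),xs.mean().round(1),ys.mean().round(1),cv2.minAreaRect(np.c_[xs,ys].astype(np.float32)))
E
```

```text
[[-0.011  0.989 -0.151  0.409]
 [-1.    -0.014 -0.017  0.012]
 [-0.019  0.151  0.988  1.326]
 [ 0.     0.     0.     1.   ]] [[476.20267011   0.         316.48236906]
 [  0.         476.20267011 201.28365864]
 [  0.           0.           1.        ]] [[ 0.35  -0.905 -0.244  0.15 ]
 [ 0.937  0.337  0.092  0.61 ]
 [-0.001 -0.261  0.965  0.383]
 [ 0.     0.     0.     1.   ]]
top knob 0.81 318 360.8 285.8 ((361.25, 285.75), (19.798988342285156, 19.091880798339844), 45.0)
top knob 0.73 318 328.6 280.3 ((328.5, 280.5), (19.0, 19.0), 90.0)
top knob 0.63 167 339.7 215.9 ((340.0, 216.5), (19.0, 10.0), 90.0)
top knob 0.6 275 269.2 282.0 ((269.0, 282.5), (17.0, 18.0), 90.0)
top jaw_face 0.96 533 341.9 163.4 ((341.88482666015625, 163.16571044921875), (41.6739616394043, 13.416617393493652), 12.994616508483887)
top blank 0.8 630 350.7 147.0 ((350.9142761230469, 146.8944091796875), (39.29948425292969, 16.56951141357422), 12.26477336883545)
side knob 0.84 298 337.4 186.9 ((339.96832275390625, 186.31463623046875), (20.603694915771484, 21.7211856842041), 12.094758033752441)
side knob 0.78 759 425.7 264.7 ((424.5, 262.5), (37.0, 27.0), 90.0)
side knob 0.74 590 414.7 207.7 ((414.0, 206.0), (32.0, 24.0), 90.0)
side knob 0.61 397 419.7 181.1 ((418.0, 180.5), (29.0, 22.0), 90.0)
side jaw_face 0.85 601 271.3 190.4 ((271.6922912597656, 189.96153259277344), (15.531606674194336, 42.98926544189453), 33.690067291259766)
side blank 0.97 771 254.6 183.4 ((254.50003051757812, 183.00001525878906), (19.9934024810791, 43.73783874511719), 33.11134338378906)
side blank 0.17 302 337.3 187.6 ((339.82354736328125, 186.7058868408203), (21.3431339263916, 21.828205108642578), 14.03624439239502)
```

View pics/c.png

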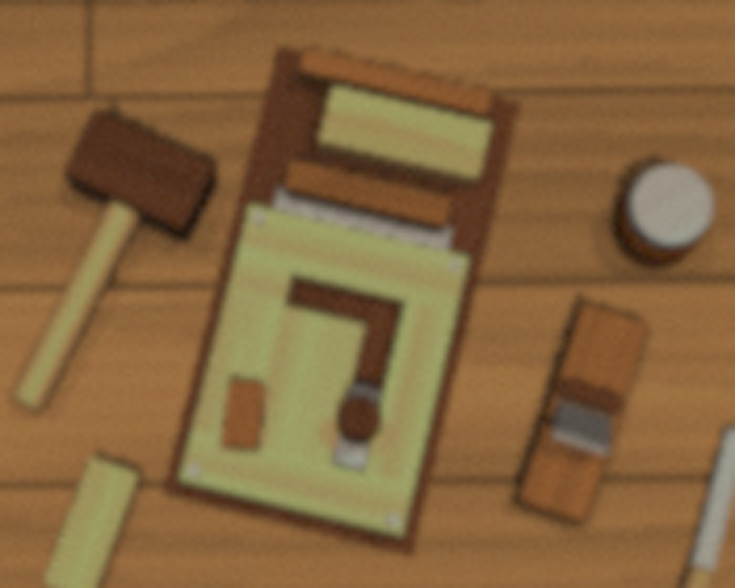

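The crop clearly shows the cover's corners at crop px (247,205), (469,255), (405,537) and (180,485), the knob's top at about (358,413) and the wedge at (243,412). I'll fit the jig's pose from these.

```bash
cat >> h.py <<'E'
def fitjig(A,W):
    A=np.array(A,float);W=np.array(W,float)[:,:2];a=A-A.mean(0);w=W-W.mean(0)
    th=np.arctan2((a[:,0]*w[:,1]-a[:,1]*w[:,0]).sum(),(a*w).sum())
    R=np.array([[np.cos(th),-np.sin(th)],[np.sin(th),np.cos(th)]]);t=W.mean(0)-R@A.mean(0)
    print("yaw",np.degrees(th),"org",t,"res mm",((A@R.T+t-W)*1e3).round(1).tolist());return R,t
E
python3 - <<'E'
from h import *
f=lambda x,y:((x+.5)/4.2-.5+255,(y+.5)/4.2-.5+115)
px=[(247,205),(469,255),(405,537),(180,485)]
W=[at_z("top",*f(*p),.0245) for p in px]
R,t=fitjig([(.145,.105),(.145,-.045),(-.045,-.045),(-.045,.105)],W)
k=at_z("top",*f(358,412),.07);print("knob",k,"in jig",R.T@(k[:2]-t))
for n,q in(("start",(0,0)),("corner",(.095,0)),("end",(.095,.055))):print(n,R@q+t)
w=at_z("top",*f(243,412),.04);print("wedge jig",R.T@(w[:2]-t))
E
```

```text
yaw -13.850249750608732 org [ 0.54820611 -0.0248513 ] res mm [[-1.1, -0.4], [-0.8, 1.0], [0.9, -0.1], [1.0, -0.5]]
knob [ 0.56931975 -0.02721387  0.07      ] in jig [0.02106533 0.00276041]
start [ 0.54820611 -0.0248513 ]
corner [ 0.64044395 -0.04759288]
end [0.65361013 0.00580798]
wedge jig [0.00814323 0.07534665]
```

Emit:
send_rows([
  [[0,0,-6.6,0,0,0,-1],[0,0,0,-3,-3.4,0,-1],[0,0,0,-3,-3.4,0,-1],[0,0,0,-3,-3.4,0,-1],[0,0,0,-3,-3.4,0,-1]],
])

```text
time_s: 2.0
position: [0.3027, 0.4235, 0.2227]
tcp_rot: [[-0.971, 0.238, 0.001], [0.238, 0.971, 0.0], [-0.0, 0.0, -1.0]]
force: [0.8, -0.1, 0.4]
opening: 0.627
```

Emit:
send_rows([
  [[0,0,0,-3,-3.4,0,-1],[0,0,0,-3,-3.4,0,-1],[0,0,0,-3,-3.4,0,-1],[0,0,0,-3,-3.4,0,-1],[0,0,0,-3,-3.4,0,-1]],
])

```text
time_s: 2.5
position: [0.408, 0.2223, 0.2229]
tcp_rot: [[-0.971, 0.239, 0.001], [0.239, 0.971, 0.0], [-0.001, 0.001, -1.0]]
force: [1.0, 0.1, -0.6]
opening: 0.173
```

Emit:
send_rows([
  [[0,0,0,-3,-3.4,0,-1],[0,0,0,-3,-3.4,0,-1],[0,0,0,-3,-3.4,0,-1],[0,0,0,-3,-3.4,0,-1],[0,0,0,0,0,0,-1]],
])

```text
time_s: 3.0
position: [0.4953, 0.0583, 0.2231]
tcp_rot: [[-0.969, 0.245, 0.005], [0.245, 0.969, -0.002], [-0.005, -0.001, -1.0]]
force: [0.2, 0.8, 1.1]
opening: 0.001
```

```bash
python3 - <<'E'
from h import *
import json
m=camera_model("wrist");im=capture("wrist");cv2.imwrite("pics/w1.png",im)
json.dump({k:np.array(v).tolist() for k,v in m.items()},open("w1.json","w"))
for t in("knob","pin"):print(t,[(np.round(x["location"],3).tolist(),round(x["p"],2)) for x in spot_in("wrist",t)][:3])
th=np.radians(-13.85);R=np.array([[np.cos(th),-np.sin(th)],[np.sin(th),np.cos(th)]]);t=np.array([.5482,-.0249])
for q in((.145,.105),(.145,-.045),(-.045,-.045),(-.045,.105)):print(q,proj("wrist",[*(R@q+t),.0245],m).round(0))
s=readout.read_state();print(s["position"],s["tcp_rot"].round(3).tolist())
E
```

```text
knob [([0.542, -0.025, 0.014], 0.67), ([0.393, 0.011, 0.013], 0.66), ([0.388, 0.161, 0.013], 0.63)]
pin [([0.388, 0.156, 0.01], 0.77), ([0.4, 0.007, 0.007], 0.59), ([0.376, -0.074, 0.008], 0.56)]
(0.145, 0.105) [349. 331.]
(0.145, -0.045) [243. 332.]
(-0.045, -0.045) [231. 202.]
(-0.045, 0.105) [352. 202.]
[0.49054814 0.06329682 0.22236336] [[-0.971, 0.24, -0.001], [0.24, 0.971, 0.001], [0.001, 0.0, -1.0]]
```

View pics/w1.png

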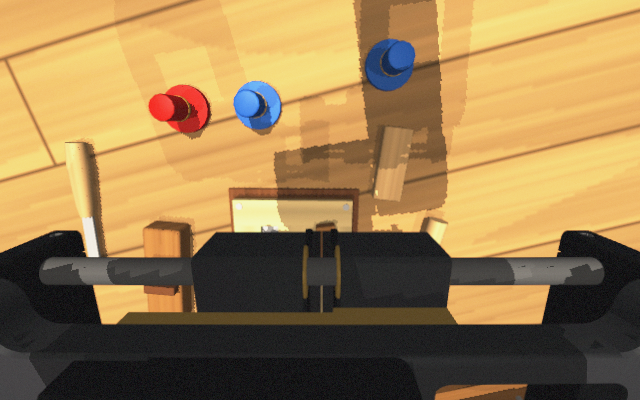

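The wrist view looks back toward the robot. The cover's near edge at rows 190–200, columns 231–357, matches the prediction (231..352, 202), so the jig fit holds. I'll descend behind the knob.

Emit:
send_rows([
  [[0,0,0,-2.8,-3.6,0,-1],[0,0,0,-2.7,-3.6,0,-1],[0,0,0,0,0,3,-1],[0,0,0,0,0,4,-1],[0,0,0,0,0,4,-1]],
])

```text
time_s: 3.65
position: [0.5273, -0.0184, 0.1121]
tcp_rot: [[-0.971, 0.238, 0.002], [0.238, 0.971, -0.0], [-0.002, 0.0, -1.0]]
force: [0.3, 0.3, -0.4]
opening: 0.005
```

Emit:
send_rows([
  [[0,0,0,0,0,1,-1],[0,0,0,0,0,0,-1],[0,0,0,0,0,0,-1],[0,0,0,0,0,0,-1],[0,0,0,0,0,0,-1]],
])

```text
time_s: 4.15
position: [0.5285, -0.0199, 0.1043]
tcp_rot: [[-0.971, 0.239, 0.003], [0.239, 0.971, -0.001], [-0.004, -0.0, -1.0]]
force: [0.1, 0.6, 0.1]
opening: 0.002
```

```bash
cat >> h.py <<'E'
th=np.radians(-13.85);RJ=np.array([[np.cos(th),-np.sin(th)],[np.sin(th),np.cos(th)]]);tJ=np.array([.5482,-.0249])
def tj():
    s=readout.read_state();print("t",s["time_s"],"tcp jig mm",(RJ.T@(s["position"][:2]-tJ)*1e3).round(1),"z",s["position"][2].round(4),"F jig",(RJ.T@s["force"][:2]).round(1),s["force"][2].round(1))
E
python3 - <<'E'
from h import *
im=capture("side");cv2.imwrite("pics/s2.png",cv2.resize(im[100:260,200:420],None,fx=3.5,fy=3.5,interpolation=cv2.INTER_CUBIC))
tj()
E
```

```text
t 4.2 tcp jig mm [-20.5  -0. ] z 0.1041 F jig [ 0.3 -0.2] -0.0
```

View pics/s2.png

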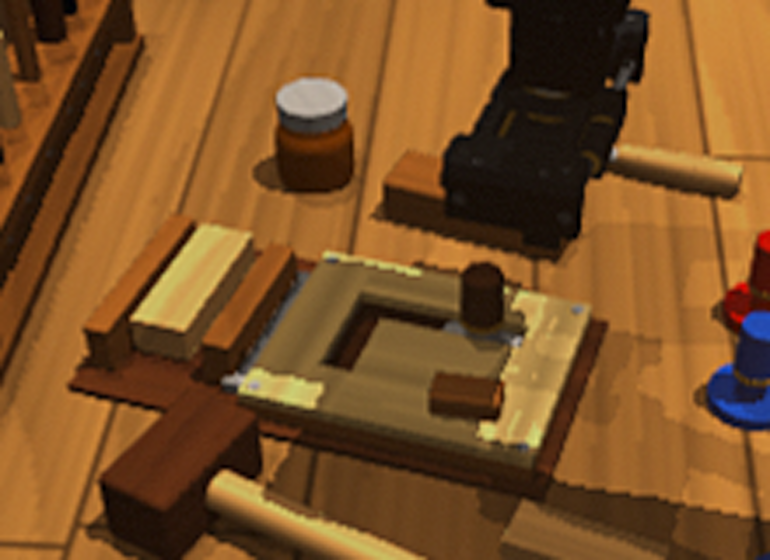

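The side view (crop) shows the knob upright at (482,295) with the gripper behind it and free above. I'll descend the rest of the way.

Emit:
send_rows([
  [[0,0,0,0,0,2.5,-1],[0,0,0,0,0,2.5,-1],[0,0,0,0,0,1.5,-1],[0,0,0,0,0,0,-1],[0,0,0,0,0,0,-1]],
])

```text
time_s: 4.7
position: [0.5278, -0.0201, 0.0381]
tcp_rot: [[-0.971, 0.239, 0.001], [0.239, 0.971, -0.0], [-0.001, 0.0, -1.0]]
force: [0.0, 0.3, 0.9]
opening: 0.001
```

```bash
python3 - <<'E'
from h import *
m=camera_model("side")
im=capture("side");c=cv2.resize(im[130:250,230:400],None,fx=4.5,fy=4.5,interpolation=cv2.INTER_CUBIC)
s=readout.read_state();p=s["position"]
for P,col in((p,(0,255,0)),([*(RJ@(.021,.0)+tJ),.07],(255,0,255))):
    u=(proj("side",P,m)-[230,130])*4.5;cv2.circle(c,tuple(int(x) for x in u),4,col,-1)
cv2.imwrite("pics/s3.png",c);tj()
E
```

```text
t 4.75 tcp jig mm [-20.6  -0.2] z 0.0385 F jig [-0.8 -0.2] -0.5
```

View pics/s3.png

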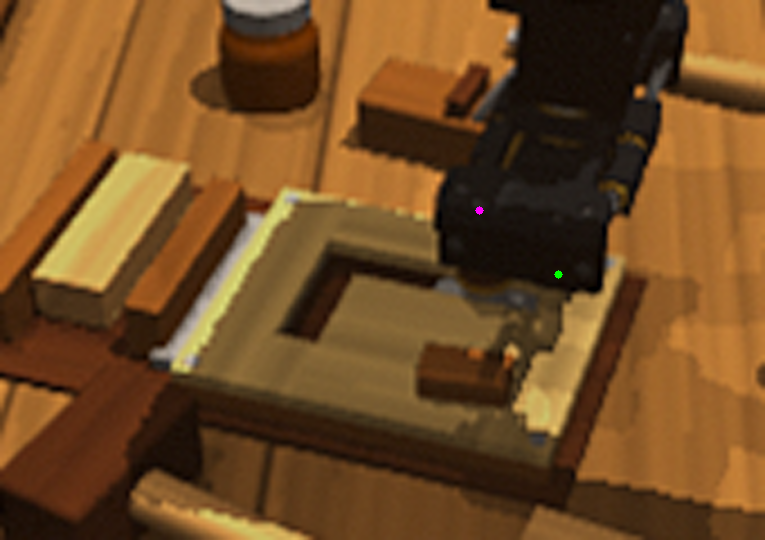

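The side view shows the gripper body hiding the knob from that side, and the projected TCP (green) is behind the knob's place (magenta) as planned. Now I'll push along the long leg.

Emit:
send_rows([
  [[0,0,0,-1,0,0,-1],[0,0,0,-1,0,0,-1],[0,0,0,-1,0,0,-1],[0,0,0,-1,0,0,-1],[0,0,0,-1,0,0,-1]],
])

```text
time_s: 5.25
position: [0.577, -0.0322, 0.0377]
tcp_rot: [[-0.971, 0.239, 0.0], [0.239, 0.971, -0.0], [-0.0, 0.0, -1.0]]
force: [-1.6, -0.1, -0.6]
opening: 0.008
```

Emit:
send_rows([
  [[0,0,0,-1,0,0,-1],[0,0,0,-1,0,0,-1],[0,0,0,-0.8,0,0,-1],[0,0,0,-0.5,0,0,-1],[0,0,0,-0.3,0,0,-1]],
])

```text
time_s: 5.75
position: [0.6108, -0.0405, 0.0374]
tcp_rot: [[-0.971, 0.239, -0.001], [0.239, 0.971, 0.0], [0.001, -0.0, -1.0]]
force: [-2.0, 0.6, 1.4]
opening: 0.004
```

```bash
python3 - <<'E'
from h import *
tj()
E
```

```text
t 5.75 tcp jig mm [64.5 -0.2] z 0.0374 F jig [-2.1  0.1] 1.4
```

Emit:
send_rows([
  [[0,0,0,-0.3,0,0,-1],[0,0,0,-0.2,0,0,-1],[0,0,0,-0.2,0,0,-1],[0,0,0,0,0,0,-1],[0,0,0,0,0,0,-1]],
])

```text
time_s: 6.25
position: [0.6179, -0.0422, 0.0375]
tcp_rot: [[-0.971, 0.239, 0.001], [0.239, 0.971, -0.0], [-0.001, 0.0, -1.0]]
force: [-0.7, -0.5, -0.8]
opening: 0.005
```

```bash
python3 - <<'E'
from h import *
tj()
im=capture("top");cv2.imwrite("pics/t4.png",cv2.resize(im[130:250,260:420],None,fx=4,fy=4,interpolation=cv2.INTER_CUBIC))
E
```

```text
t 6.25 tcp jig mm [71.8 -0.1] z 0.0375 F jig [-0.6 -0.7] -0.8
```

Emit:
send_rows([
  [[0,0,0,-0.1,0,0,-1],[0,0,0,-0.1,0,0,-1],[0,0,0,0,0,0,-1],[0,0,0,0,0,0,-1],[0,0,0,0,0,0,-1]],
])

```text
time_s: 6.8
position: [0.6187, -0.0424, 0.0375]
tcp_rot: [[-0.971, 0.239, -0.002], [0.239, 0.971, 0.0], [0.002, -0.0, -1.0]]
force: [-4.9, 1.0, 2.2]
opening: 0.004
```

```bash
python3 - <<'E'
from h import *
tj()
E
```

```text
t 6.8 tcp jig mm [72.6 -0.1] z 0.0375 F jig [-5.  -0.2] 2.2
```

Emit:
send_rows([
  [[0,0,0,1,0,0,-1],[0,0,0,2,0,0,-1],[0,0,0,0,-2,0,-1],[0,0,0,0,-2,0,-1],[0,0,0,0,0,0,-1]],
])

```text
time_s: 7.3
position: [0.5819, -0.0765, 0.038]
tcp_rot: [[-0.97, 0.242, 0.004], [0.242, 0.97, -0.002], [-0.004, -0.001, -1.0]]
force: [0.5, 0.0, 0.8]
opening: 0.006
```

Emit:
send_rows([
  [[0,0,0,-1.5,0,0,-1],[0,0,0,-2,0,0,-1],[0,0,0,-1.6,0,0,-1],[0,0,0,0,0,0,-1],[0,0,0,0,0,0,-1]],
])

```text
time_s: 7.8
position: [0.6302, -0.0858, 0.0374]
tcp_rot: [[-0.971, 0.239, -0.0], [0.239, 0.971, 0.0], [0.0, 0.0, -1.0]]
force: [-0.6, -0.0, -0.4]
opening: 0.003
```

```bash
python3 - <<'E'
from h import *
tj()
E
```

```text
t 7.8 tcp jig mm [ 94.2 -39.5] z 0.0374 F jig [-0.6 -0.2] -0.4
```

Emit:
send_rows([
  [[0,0,0,0,0.8,0,-1],[0,0,0,0,1,0,-1],[0,0,0,0,1,0,-1],[0,0,0,0,1,0,-1],[0,0,0,0,0.7,0,-1]],
])

```text
time_s: 8.3
position: [0.6412, -0.0413, 0.0375]
tcp_rot: [[-0.971, 0.238, -0.0], [0.238, 0.971, 0.0], [0.0, 0.0, -1.0]]
force: [0.2, -0.6, -0.7]
opening: 0.006
```

Emit:
send_rows([
  [[0,0,0,0,0.7,0,-1],[0,0,0,0,0.5,0,-1],[0,0,0,0,0.4,0,-1],[0,0,0,0,0,0,-1],[0,0,0,0,0,0,-1]],
])

```text
time_s: 8.8
position: [0.645, -0.0273, 0.0376]
tcp_rot: [[-0.971, 0.239, 0.0], [0.239, 0.971, 0.0], [-0.0, 0.0, -1.0]]
force: [-0.0, -0.7, 0.1]
opening: 0.005
```

```bash
python3 - <<'E'
from h import *
tj()
im=capture("side");cv2.imwrite("pics/s5.png",cv2.resize(im[130:250,230:400],None,fx=4.5,fy=4.5,interpolation=cv2.INTER_CUBIC))
E
```

```text
t 8.8 tcp jig mm [94.6 20.8] z 0.0376 F jig [ 0.2 -0.7] 0.1
```

View pics/s5.png

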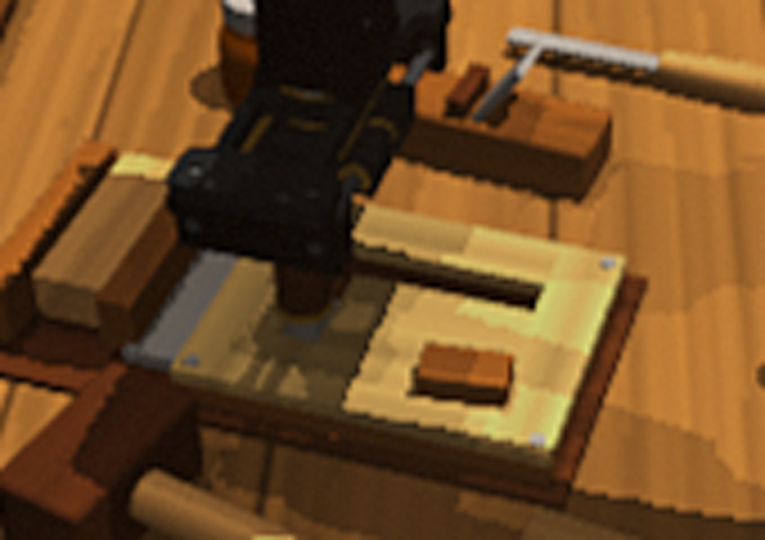

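The side view shows the jaw up against the blank and the knob at (305,290), near the end of the short leg. The wedge is undisturbed. I'll keep pushing in small steps until it stops.

Emit:
send_rows([
  [[0,0,0,0,0.2,0,-1],[0,0,0,0,0.2,0,-1],[0,0,0,0,0.1,0,-1],[0,0,0,0,0,0,-1],[0,0,0,0,0,0,-1]],
])

```text
time_s: 9.35
position: [0.6462, -0.0224, 0.0375]
tcp_rot: [[-0.971, 0.239, 0.0], [0.239, 0.971, 0.0], [-0.0, 0.0, -1.0]]
force: [-0.0, 1.0, -0.4]
opening: 0.004
```

```bash
python3 - <<'E'
from h import *
tj()
E
```

```text
t 9.35 tcp jig mm [94.6 25.9] z 0.0375 F jig [-0.3  1. ] -0.4
```

Emit:
send_rows([
  [[0,0,0,0,0.1,0,-1],[0,0,0,0,0.1,0,-1],[0,0,0,0,0.1,0,-1],[0,0,0,0,0,0,-1],[0,0,0,0,0,0,-1]],
])

```text
time_s: 9.85
position: [0.6469, -0.0194, 0.0375]
tcp_rot: [[-0.971, 0.239, -0.0], [0.239, 0.971, 0.0], [0.0, 0.0, -1.0]]
force: [-0.5, -0.7, -0.0]
opening: 0.004
```

```bash
python3 - <<'E'
from h import *
tj()
E
```

```text
t 9.85 tcp jig mm [94.5 29. ] z 0.0375 F jig [-0.4 -0.8] -0.0
```

Emit:
send_rows([
  [[0,0,0,0,0.1,0,-1],[0,0,0,0,0.1,0,-1],[0,0,0,0,0.1,0,-1],[0,0,0,0,0,0,-1],[0,0,0,0,0,0,-1]],
])

```text
time_s: 10.35
position: [0.6477, -0.0169, 0.0377]
tcp_rot: [[-0.971, 0.239, 0.0], [0.239, 0.971, -0.0], [-0.0, -0.0, -1.0]]
force: [-1.6, -2.5, 1.5]
opening: 0.003
```

```bash
python3 - <<'E'
from h import *
tj()
E
```

```text
t 10.35 tcp jig mm [94.7 31.5] z 0.0377 F jig [-0.9 -2.8] 1.5
```

Emit:
send_rows([
  [[0,0,0,0,0.1,0,-1],[0,0,0,0,0.1,0,-1],[0,0,0,0,0,0,-1],[0,0,0,0,0,0,-1],[0,0,0,0,0,0,-1]],
])

```text
time_s: 10.85
position: [0.6485, -0.0158, 0.0383]
tcp_rot: [[-0.971, 0.239, 0.001], [0.239, 0.971, -0.002], [-0.001, -0.001, -1.0]]
force: [-2.1, -5.5, 3.6]
opening: 0.005
```

```bash
python3 - <<'E'
from h import *
tj()
E
```

```text
t 10.85 tcp jig mm [95.2 32.8] z 0.0383 F jig [-0.7 -5.8] 3.6
```

The force is climbing, so the knob is at the end stop. I'll back off, lift and move away.

Emit:
send_rows([
  [[0,0,0,0,-1,0,-1],[0,0,0,0,-2,0,-1],[0,0,0,0,-2,0,-1],[0,0,0,0,0,-3,-1],[0,0,0,0,0,-4,-1]],
])

```text
time_s: 11.35
position: [0.6339, -0.0632, 0.1054]
tcp_rot: [[-0.97, 0.241, -0.006], [0.241, 0.97, 0.003], [0.007, 0.002, -1.0]]
force: [0.8, 0.3, -0.0]
opening: 0.006
```

Emit:
send_rows([
  [[0,0,0,0,0,-4,-1],[0,0,0,0,0,-4,-1],[0,0,0,0,0,-4,-1],[0,0,0,3,2,0,-1],[0,0,0,4,3,0,-1]],
])

```text
time_s: 11.85
position: [0.5821, 0.0011, 0.2291]
tcp_rot: [[-0.97, 0.243, 0.006], [0.243, 0.97, 0.0], [-0.006, 0.002, -1.0]]
force: [0.3, 1.2, -0.9]
opening: 0.003
```

Emit:
send_rows([
  [[0,0,0,3,3.5,0,-1],[0,0,0,3,3.5,0,-1],[0,0,0,3,3.5,0,-1],[0,0,0,3,3.5,0,-1],[0,0,0,3,3.5,0,-1]],
])

```text
time_s: 12.35
position: [0.475, 0.2097, 0.2274]
tcp_rot: [[-0.971, 0.24, -0.0], [0.24, 0.971, 0.001], [0.001, 0.001, -1.0]]
force: [-0.2, 1.3, 0.9]
opening: 0.002
```

Emit:
send_rows([
  [[0,0,0,2,3.5,0,-1],[0,0,0,2,3.5,0,-1],[0,0,0,2,3.5,0,-1],[0,0,0,0,3.5,0,-1],[0,0,0,0,0,0,-1]],
])

```text
time_s: 12.85
position: [0.4519, 0.3625, 0.2275]
tcp_rot: [[-0.972, 0.235, 0.002], [0.235, 0.972, 0.004], [-0.001, 0.004, -1.0]]
force: [0.6, -0.1, -0.6]
opening: 0.005
```

```bash
python3 - <<'E'
from h import *
tj()
im=capture("top");cv2.imwrite("pics/t6.png",cv2.resize(im[115:255,255:430],None,fx=4.2,fy=4.2,interpolation=cv2.INTER_CUBIC))
a=capture("side");cv2.imwrite("pics/s6.png",cv2.resize(a[100:300,200:460],None,fx=3,fy=3,interpolation=cv2.INTER_CUBIC))
E
```

```text
t 12.85 tcp jig mm [-186.2  353.1] z 0.2275 F jig [0.6 0. ] -0.6
```

View pics/t6.png

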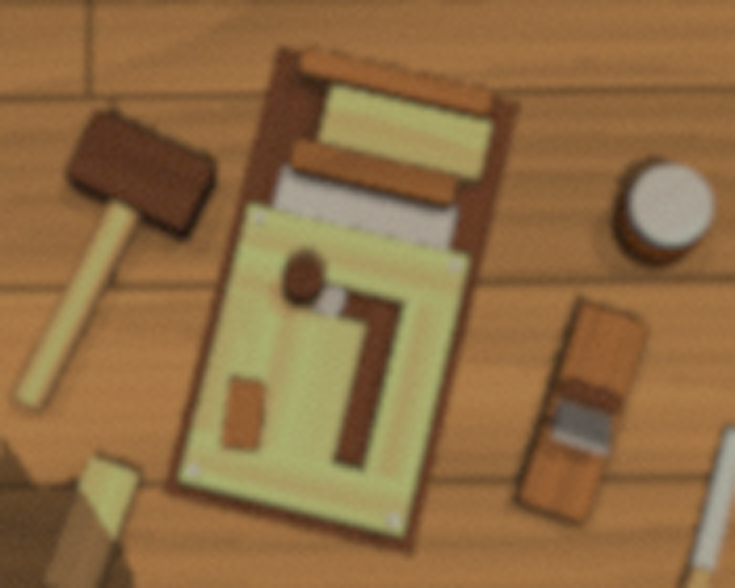

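View pics/s6.png

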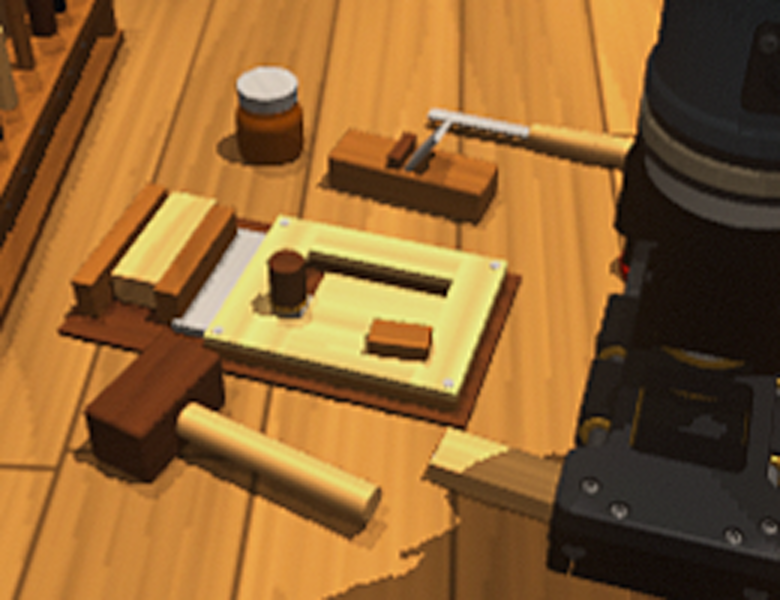

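Both views show the jaw against the blank, the knob at the end of the short leg (top crop px (303,277)) and everything else where it was. I'll check the position once and hand in.

```bash
python3 - <<'E'
from h import *
k=at_z("top",(303.5)/4.2-.5+255,(276.5)/4.2-.5+115,.07)
j=RJ.T@(k[:2]-tJ);print("knob jig",j)
if j[1]>.05: print(bot.hand_in())
E
```

```text
knob jig [0.09859707 0.05647084]
the job is handed in; nothing more can be done
None
```

The jig is closed and locked, and I've handed the job in. With the fingers shut, I pushed the knob from outside along the long leg to the corner. I then came round to its -y side and pushed it along the short leg to the end stop.

- **Stops felt:** contact force rose to about 5 N at the corner and about 6 N at the end of the short leg, so the knob reached both.
- **Knob position:** the last top view puts it at about (98.6, 56.5) mm in the jig frame. The nominal end is (95, 55) with 2 mm play, so the x reading is 1–2 mm outside the play. That is within camera and pixel-picking error.
- **Jaw and bystanders:** the jaw looks closed up to the blank, though I did not measure its travel. The wedge, blank, plane, mallet, jar and offcut look unmoved in the last pictures. Only part of the chisel shows there, and it looks unmoved; the blue and red look-alikes were outside or hidden in those pictures and so not rechecked. The arm kept clear of them.
- **Robot at the end:** it finished at z 0.23 m, clear of everything, with wrist force near zero, 12.9 s into the 42 s allowed.

One mismatch: the end stop came about 5 mm later in fingertip travel than I predicted. The shut fingers are probably narrower than the 30 mm I assumed.

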